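# Fit the stirrer shaft into its bearing frame

### The arm

A 6-joint arm with a two-finger parallel gripper is mounted at the origin on the work surface. World frame = base frame: x ahead of the robot, y to its left, z up, the work surface at z = 0. Lengths are in m, angles in rad, forces in N, time in s.
With the tool pointing down it reaches from about 0.35 to 0.85 m from the base axis. Payload 8.1 kg.
Tool frame: the origin (TCP) lies on the centre line of the jaws, within the pads' length; the fingertips stand robot.tips_ahead ahead of it and the grasp point (between the pads) lies 8 mm behind it (robot.tips_ahead is the distance from the TCP to the fingertips, in m); z points along the fingers, y is the direction in which the jaws open and shut (so a half turn about z gives the same grasp; the last joint's range is limited). The gripper opens to 93 mm and grips with 3 to 60 N. Pads are 15 mm wide; open, the fingers measure 128 mm over their backs; the gripper's body (75 mm by 188 mm) begins 65 mm behind the grasp point.
Start: joints at [1.047, 0.13, 1.488, -0, 1.523, -0.085], TCP at [0.255, 0.543, 0.23] pointing down, gripper open.
Joint ranges: [-2.96, 2.96], [-0.89, 2.26], [0.02, 2.5], [-1.34, 4.48], [0, 2.73], [-2.66, 2.66]. Speed limits (rad/s): [2.39, 2.39, 2.79, 3.14, 3.14, 3.14].

### API

Orientations are given as a rotation vector (axis times angle).
In Python, from plant import monitor, eyes, job, robot gives the robot as it stands.
- The arm moves only by the tool servo_tool, never from a script. Its argument "plan" is a list that holds one entry, the list of rows, each a list of 7 numbers: the closure, from -1 (fully open) to 1 (shut), so that 0 is half open, then the shift along the world's x, y, z in mm, then the turn, a rotation vector about the world's x, y, z in rad. In form: [[[hand, dx, dy, dz, ax, ay, az], ...]]. A call has 1 to 12 rows; each row shifts and turns the commanded pose from where the row before left it; what a row does not reach is not made up. A row lasts 1/10 s, in which the tool goes at most 50 mm and 8.59 degrees, less where a joint would pass 70% of its speed; a pose out of reach is approached as far as the arm can. A call with a gripper value outside its range is refused whole. The fingers move at their own pace and stop on an object; "force" is the grip in N (left out, the last holds). Time passes only in rows, so rows that do not move let the fingers close. It gives the time, the measured TCP pose, the force and the opening at its end, in the units of the state.
- monitor.read_state(): the state, without advancing time (a new reading comes with each control period).
- eyes.read_camera(name): name is "scene" or "top" or "wrist"; returns the picture (420x560x3 uint8, red, green, blue); there is no depth.
- eyes.camera_info(name): a dict with "mtx" (3x3 intrinsics, pixels), "R" (3x3) and "t" (3): a world point X has camera coordinates R X + t. Camera axes: x right, y down, z forward; pixel columns grow to the right and rows downward; lengths in m; the calibration is good to about 2 mm. A picture is of the moment at which its call begins: read the wrist's pose just before it. camera_info takes no time and is no camera call; for the wrist camera it gives the pose at the moment of the call.
- job.close_job(): hands the job in, once; it reports no verdict.
The state is a dict: "t": time; "q": joint angles; "dq": joint speeds; "joint_torque": joint torques, N m; "tool_pos": TCP position; "orientation": TCP orientation; "force": force on the tool from outside, world axes, zero at the start; "wrist_torque": the same for the moment, N m; "opening": finger opening in m.
Only numpy, scipy, OpenCV 4.12 (cv2) and the standard library are available. Lean on these libraries where they do the work, as an engineer would, in place of code of your own. Each camera call takes 0.05 s, during which the arm holds its last target. There are 200 camera calls.

### The job

Take the bare steel stirrer shaft with the blue grip out of the white rack and thread it straight down through the hole in the upper plate of the metal bearing frame and on through the hole in the lower plate, until its collar rests flat on the upper plate, then let go. Lower it gently all the way instead of dropping it, and leave the red-gripped and the black-gripped probes standing in the rack.

Things in the scene. Friction and masses are not known exactly. Their poses are not given: they have to be found in the camera images.
- shaft: Loose stirrer shaft, 0.16 kg, upright: steel rod 12 mm thick; at its top a round steel collar (50 mm wide, 6 thick) and on it a round blue grip (26 mm wide, 56 tall). Origin: middle of the grip, on the axis, z up the shaft; collar's underside 34 mm and rod's foot 164 mm below it. Starts hanging by its collar in a white rack with 140 mm high top (hole 20 mm wide), origin 174 mm above the bench.
- stand: Fixed metal frame, 150 x 150 mm: base, corner columns, two level plates 10 mm thick, tops 140 and 55 mm above the bench, each with a brass-rimmed 28 mm hole at its centre, one above the other. Plugs and nuts near the upper plate's edge stand up to 5 mm high. Origin: on the holes' axis at bench level, z up, x and y along its sides. With the shaft fully home the shaft's origin is 174 mm above it.
- probe_red: Loose probe, red grip, amber rod, same shape, size and origin as the shaft; must stay in the rack. The rack is 270 x 90 mm; shaft and probes hang in its three holes in any order, in one row 80 mm apart, roughly along world x (within about 17 degrees), so fingers that close roughly along world y clear the neighbours.
- probe_black: Loose probe, black grip with a yellow line, grey rod, same shape, size and origin as the shaft; must stay in the rack.
Not all that is in view belongs to the job. Of the things that look like the stand, take the one that is farthest from the robot's base at the start.

How it is judged:
On the way:
1. the shaft's foot has passed the upper plate's hole and is still above the lower plate (horizontal distance between shaft and stand below 0.025 m and z of shaft in the frame of stand between 0.219 and 0.296 m), for 0.05 s.
At the end, for the whole second after the job is handed in: The blue-gripped shaft stands at rest through both holes of the frame with its collar on the upper plate: origin 168 to 180 mm above the frame's origin, within 15 mm of the holes' axis, leaning less than 0.17 rad. Both probes are still in the rack, within 30 mm of where they started (horizontal distance between shaft and stand below 0.015 m and z of shaft in the frame of stand between 0.168 and 0.18 m and angle between shaft's own z axis and vertical below 0.17 rad and linear speed of shaft below 0.02 m/s and distance of each of probe_red, probe_black from where it was at the start of the episode below 0.03 m); the robot touches nothing.
It fails at once if the shaft is dropped: it moves faster than 0.6 m/s while it is in the frame (linear speed of shaft above 0.6 m/s and horizontal distance between shaft and stand below 0.03 m and z of shaft in the frame of stand below 0.3 m).
It fails at once if the red-gripped probe is moved by more than 30 mm (distance of probe_red from where it was at the start of the episode above 0.03 m).
It fails at once if the black-gripped probe is moved by more than 30 mm (distance of probe_black from where it was at the start of the episode above 0.03 m).
It also fails if it takes over 43 s, if anything falls off the work surface, if the arm or the gripper's body presses on something with over 40 N, if the wrist force passes 120 N, or if a joint passes its speed limit or range.

## Working session

There is one attempt and no reset: what is moved stays moved. The work goes in short steps, Python scripts to look and compute and a tool call to move; the robot and the scene stay as the last step left them, time stands still between calls to the robot, and variables do not carry over. Pictures are saved under pics/ and viewed, about 8 in all and at most 12, crops included, and the job is handed in when it is done.

Besides the shell and the picture viewer there is one more tool, called after ">>>" as a command line: name --argument value ..., lists and objects as JSON in quotes. servo_tool: Moves the arm, as the interface text tells. Its arguments: {"type":"object","properties":{"plan":{"type":"array"},"force":{"type":"number"}},"required":["plan"]}

```bash
mkdir -p pics; python3 - <<'E'
from plant import monitor, eyes, job, robot
import cv2,numpy as np
s=monitor.read_state(); print({k:np.round(v,3) for k,v in s.items()}, robot.tips_ahead)
for n in("scene","top"):
    im=eyes.read_camera(n); cv2.imwrite(f"pics/{n}0.png",im[:,:,::-1]); c=eyes.camera_info(n)
    print(n,np.round(c["mtx"],1).tolist(),np.round(-c["R"].T@c["t"],3),np.round(c["R"],3).tolist())
E
```

```text
{'t': np.float64(0.0), 'q': array([ 1.047,  0.131,  1.489, -0.   ,  1.523, -0.085]), 'dq': array([ 0.001, -0.   , -0.001,  0.   ,  0.001,  0.   ]), 'joint_torque': array([-1.0000e-03, -5.5987e+01, -4.9174e+01,  7.7000e-02,  3.6000e-02,
       -0.0000e+00]), 'tool_pos': array([0.255, 0.543, 0.229]), 'orientation': array([-6.840e-01, -3.066e+00,  3.000e-03]), 'force': array([-0.412, -0.04 , -0.765]), 'wrist_torque': array([0.014, 0.046, 0.028]), 'opening': np.float64(0.093)} 0.011
scene [[507.6, 0.0, 286.8], [0.0, 507.6, 207.2], [0.0, 0.0, 1.0]] [ 1.196 -0.687  0.89 ] [[0.722, 0.692, 0.006], [0.413, -0.424, -0.806], [-0.555, 0.584, -0.592]]
top [[429.7, 0.0, 283.3], [0.0, 429.7, 220.7], [0.0, 0.0, 1.0]] [0.4   0.08  1.074] [[-0.003, -1.0, 0.022], [-0.998, 0.001, -0.069], [0.069, -0.022, -0.997]]
```

View pics/scene0.png

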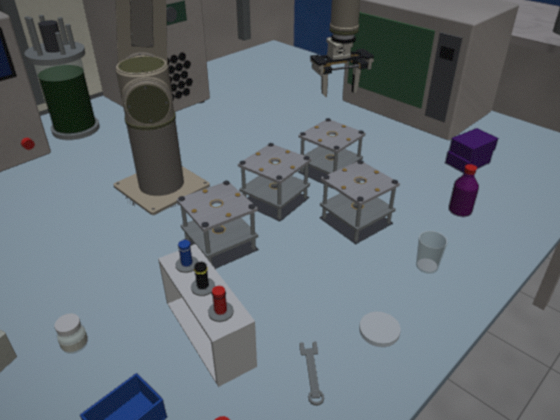

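View pics/top0.png

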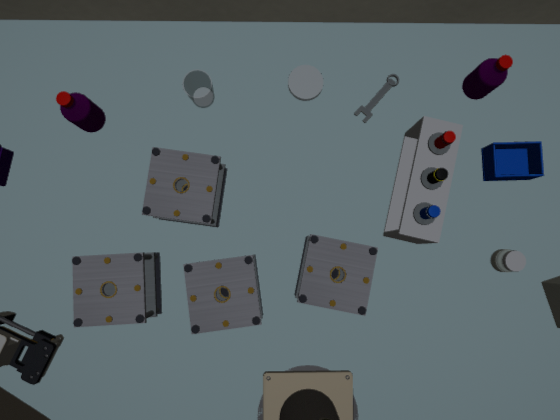

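The top view shows four stands, with centre holes near pixels (181,186), (109,289), (222,294) and (338,274). The rack is on the right, with red at (447,138), black at (438,176) and blue at (431,212).

```bash
cat > h.py <<'E'
from plant import monitor, eyes, job, robot
import cv2,numpy as np
def ray(c,u,v,z):
    C=-c["R"].T@c["t"]; d=c["R"].T@np.linalg.inv(c["mtx"])@[u,v,1]
    return C+d*(z-C[2])/d[2]
def proj(c,X):
    p=c["mtx"]@(c["R"]@np.asarray(X)+c["t"]); return p[:2]/p[2]
def blob(im,lo,hi):
    m=cv2.inRange(cv2.cvtColor(im,cv2.COLOR_RGB2HSV),lo,hi)
    n,l,st,ce=cv2.connectedComponentsWithStats(m)
    return [(st[i,4],np.round(ce[i],1),st[i,:4]) for i in np.argsort(-st[1:,4])[:4]+1]
E
python3 - <<'E'
from h import *
c=eyes.camera_info("top")
for p in [(181,186),(109,289),(222,294),(338,274)]:
    X=ray(c,*p,.14); print(np.round(X,3),round(np.hypot(X[0],X[1]),3))
# collar centres of the probes (z~.146)
for n,p in dict(red=(440,143.5),black=(432,178),blue=(425,213.5)).items(): print(n,np.round(ray(c,*p,.146),3))
im=cv2.imread("pics/top0.png")[:,:,::-1]
print(blob(im,(105,120,60),(125,255,255)))
for p in [(431,212)]: print(np.round(ray(c,*p,.202),3))
cs=eyes.camera_info("scene"); ims=cv2.imread("pics/scene0.png")[:,:,::-1]
print(blob(ims,(105,120,60),(125,255,255)))
big=np.hstack([cv2.resize(im[110:260,110:240],None,fx=3,fy=3,interpolation=2),cv2.resize(im[110:260,380:480],None,fx=3,fy=3,interpolation=2)])
cv2.imwrite("pics/c1.png",big[:,:,::-1])
E
```

```text
[0.541 0.282 0.14 ] 0.61
[0.319 0.432 0.14 ] 0.537
[0.307 0.191 0.14 ] 0.362
[ 0.349 -0.059  0.14 ] 0.354
red [ 0.635 -0.287  0.146]
black [ 0.558 -0.268  0.146]
blue [ 0.48  -0.25   0.146]
[(np.int32(1149), array([513.4, 160.6]), array([493, 141,  51,  36], dtype=int32)), (np.int32(119), array([433.6, 210.8]), array([428, 205,  12,  13], dtype=int32)), (np.int32(4), array([494.5, 180. ]), array([493, 180,   4,   1], dtype=int32)), (np.int32(2), array([484. , 179.5]), array([484, 179,   1,   2], dtype=int32))]
[ 0.478 -0.243  0.202]
[(np.int32(2356), array([127.7, 403.2]), array([ 80, 374,  87,  46], dtype=int32)), (np.int32(1755), array([312.2,  24.4]), array([294,   0,  39,  55], dtype=int32)), (np.int32(139), array([185.8, 258. ]), array([181, 250,  11,  16], dtype=int32)), (np.int32(96), array([184. , 244.5]), array([178, 240,  12,  10], dtype=int32))]
```

View pics/c1.png

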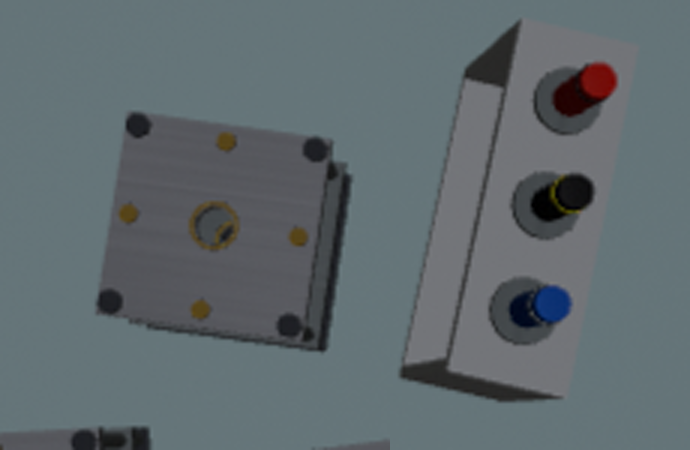

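The farthest stand is the one at about (0.541, 0.282), at a radius of 0.61 m. The blue shaft is at about (0.48, -0.248), and the row runs at about -13°. I'll move above the shaft first.

>>> servo_tool --plan '[[[-1,11,-30,10,0,0,0.017],[-1,11,-40,10,0,0,0.017],[-1,11,-40,10,0,0,0.017],[-1,11,-40,10,0,0,0.017],[-1,11,-40,10,0,0,0.017],[-1,11,-40,10,0,0,0.017],[-1,11,-40,10,0,0,0.017],[-1,11,-40,10,0,0,0.017],[-1,11,-40,10,0,0,0.017],[-1,11,-40,10,0,0,0.017],[-1,11,-40,0,0,0,0.017],[-1,11,-40,0,0,0,0.017]]]' --force 25

```text
t: 1.3
tool_pos: [0.387, 0.0715, 0.3299]
orientation: [0.367, 3.119, 0.0]
force: [0.9, -0.3, -0.4]
opening: 0.0931
```

>>> servo_tool --plan '[[[-1,11,-40,0,0,0,0],[-1,11,-40,0,0,0,0],[-1,11,-40,0,0,0,0],[-1,11,-40,0,0,0,0],[-1,11,-40,0,0,0,0],[-1,11,-40,0,0,0,0],[-1,11,-40,0,0,0,0],[-1,11,-40,0,0,0,0],[-1,5,-1,0,0,0,0],[-1,0,0,0,0,0,0],[-1,0,0,0,0,0,0]]]'

```text
t: 2.4
tool_pos: [0.4798, -0.2469, 0.3294]
orientation: [-0.367, -3.119, -0.001]
force: [-0.1, -0.1, 0.2]
opening: 0.0927
```

```bash
python3 - <<'E'
from h import *
from scipy.spatial.transform import Rotation as Ro
s=monitor.read_state(); print(s["t"],np.round(s["tool_pos"],4),np.round(s["q"],2),np.round(Ro.from_rotvec(s["orientation"]).as_matrix(),3).tolist())
c=eyes.camera_info("wrist"); im=eyes.read_camera("wrist"); cv2.imwrite("pics/w1.png",im[:,:,::-1])
print(np.round(-c["R"].T@c["t"],3),proj(c,[.48,-.248,.202]),proj(c,[.48,-.248,.146]),blob(im,(105,120,50),(125,255,255))[:2])
E
```

```text
2.4 [ 0.4798 -0.2469  0.3294] [-0.57 -0.05  1.5   0.    1.7  -1.91] [[-0.973, 0.232, -0.001], [0.232, 0.973, 0.001], [0.001, 0.001, -1.0]]
[ 0.406 -0.23   0.484] [282.79408169 202.88713726] [282.89333069 189.12621345] [(np.int32(569), array([283. , 203.3]), array([270, 191,  27,  26], dtype=int32)), (np.int32(249), array([121.2, 285.8]), array([106, 277,  32,  20], dtype=int32))]
```

View pics/w1.png

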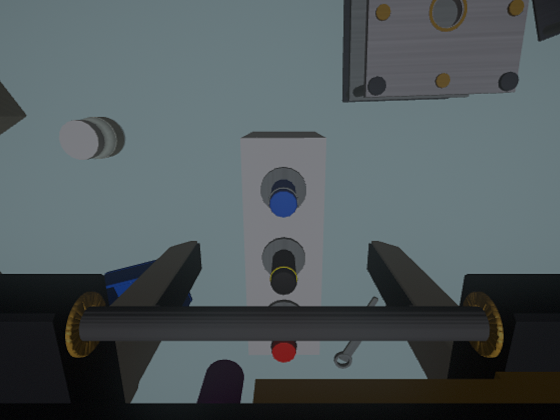

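The wrist view shows the blue grip top at (283,203), where I predicted (282.8,202.9). The jaws are square to the row, so I'll descend and grip.

>>> servo_tool --plan '[[[-1,0,-1,-20,0,0,0],[-1,0,0,-20,0,0,0],[-1,0,0,-20,0,0,0],[-1,0,0,-20,0,0,0],[-1,0,0,-20,0,0,0],[-1,0,0,-20,0,0,0],[-1,0,0,-20,0,0,0],[-1,0,0,-19,0,0,0],[-1,0,0,0,0,0,0],[0,0,0,0,0,0,0],[0,0,0,0,0,0,0],[0.2,0,0,0,0,0,0]]]'

```text
t: 3.65
tool_pos: [0.4807, -0.2491, 0.1723]
orientation: [0.367, 3.118, -0.002]
force: [0.5, 0.0, 0.4]
opening: 0.0735
```

>>> servo_tool --plan '[[[0.5,0,0,0,0,0,0],[0.7,0,0,0,0,0,0],[1,0,0,0,0,0,0],[1,0,0,0,0,0,0],[1,0,0,0,0,0,0],[1,0,0,0,0,0,0],[1,0,0,0,0,0,0],[1,0,0,0,0,0,0]]]' --force 30

```text
t: 4.45
tool_pos: [0.4799, -0.2488, 0.1706]
orientation: [-0.368, -3.12, -0.0]
force: [0.6, -0.4, -0.0]
opening: 0.0256
```

Gripped, with the opening at 25.6 mm. Now lift straight up by 190 mm.

>>> servo_tool --plan '[[[1,0,0,6,0,0,0],[1,0,0,12,0,0,0],[1,0,0,18,0,0,0],[1,0,0,20,0,0,0],[1,0,0,20,0,0,0],[1,0,0,20,0,0,0],[1,0,0,20,0,0,0],[1,0,0,20,0,0,0],[1,0,0,20,0,0,0],[1,0,0,18,0,0,0],[1,0,0,12,0,0,0],[1,0,0,4,0,0,0]]]'

```text
t: 5.65
tool_pos: [0.4803, -0.2491, 0.363]
orientation: [0.368, 3.117, -0.002]
force: [-0.2, 0.3, -1.5]
opening: 0.0257
```

```bash
python3 - <<'E'
from h import *
s=monitor.read_state(); print(s["t"],np.round(s["tool_pos"],4),s["opening"],s["force"])
A=eyes.read_camera("scene"); cv2.imwrite("pics/s2.png",A[:,:,::-1])
E
```

```text
5.65 [ 0.4803 -0.2491  0.363 ] 0.025739859976581035 [-0.2219514   0.31586184 -1.49469105]
```

View pics/s2.png

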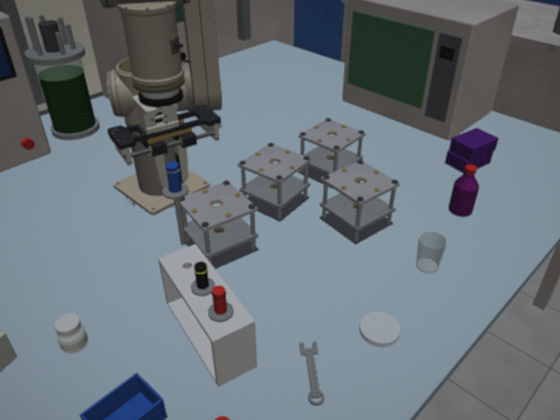

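The shaft is lifted out and hangs vertical, with the grip at (174,177) and both probes still in the rack. I'll refine the hole position from the images already saved.

```bash
python3 - <<'E'
from h import *
for n,f in(("top","top0"),("scene","s2")):
    c=eyes.camera_info(n); im=cv2.imread(f"pics/{f}.png")[:,:,::-1]
    u,v=proj(c,[.541,.282,.14]).astype(int)
    hsv=cv2.cvtColor(im,cv2.COLOR_RGB2HSV)
    m=cv2.inRange(hsv,(10,60,50),(30,255,255)); w=np.zeros_like(m); w[v-14:v+15,u-14:u+15]=m[v-14:v+15,u-14:u+15]
    p=cv2.findNonZero(w); e=cv2.fitEllipse(cv2.convexHull(p)); print(n,(u,v),len(p),e,np.round(ray(c,*e[0],.14),4))
    # four outer brass plugs
    w=m.copy(); w[v-14:v+15,u-14:u+15]=0
    N,l,st,ce=cv2.connectedComponentsWithStats(w)
    print([(np.round(ray(c,*ce[i],.143),4)[:2],st[i,4]) for i in range(1,N) if st[i,4]>5 and np.hypot(*(ray(c,*ce[i],.143)[:2]-[.541,.282]))<.08])
E
```

```text
top (np.int64(181), np.int64(185)) 95 ((180.88458251953125, 184.57089233398438), (16.15230941772461, 16.338542938232422), 109.85140991210938) [0.5438 0.2826 0.14  ]
[(array([0.6052, 0.2741]), np.int32(32)), (array([0.5518, 0.3439]), np.int32(31)), (array([0.5348, 0.2212]), np.int32(32)), (array([0.482, 0.291]), np.int32(31))]
scene (np.int64(358), np.int64(178)) 16 ((340.1599426269531, 177.56967163085938), (19.733102798461914, 50.80217361450195), 99.65049743652344) [0.5022 0.2533 0.14  ]
[(array([0.5563, 0.3427]), np.int32(8)), (array([0.5381, 0.2183]), np.int32(6)), (array([0.6084, 0.2725]), np.int32(10))]
```

>>> servo_tool --plan '[[[1,1,10,1,0,0,0],[1,2,20,1,0,0,0],[1,3,30,0,0,0,0],[1,4,35,0,0,0,0],[1,4,35,0,0,0,0],[1,4,35,0,0,0,0],[1,4,35,0,0,0,0],[1,4,35,0,0,0,0],[1,4,35,0,0,0,0],[1,4,35,0,0,0,0],[1,4,35,0,0,0,0],[1,4,35,0,0,0,0]]]'

```text
t: 6.9
tool_pos: [0.521, 0.1282, 0.3613]
orientation: [-0.367, -3.118, 0.001]
force: [0.4, -0.1, -1.3]
opening: 0.0256
```

Ring and plugs agree on (0.544, 0.2825) in the top view. The scene view puts it about 3 mm farther in x, well inside the 8 mm slack.

>>> servo_tool --plan '[[[1,4,35,0,0,0,0],[1,4,35,0,0,0,0],[1,4,30,0,0,0,0],[1,4,24,0,0,0,0],[1,3,16,0,0,0,0],[1,2,10,0,0,0,0],[1,1,5,0,0,0,0],[1,0,0,0,0,0,0],[1,0,0,0,0,0,0]]]'

```text
t: 7.8
tool_pos: [0.544, 0.2804, 0.3627]
orientation: [0.369, 3.12, -0.0]
force: [0.8, -0.1, -1.7]
opening: 0.0256
```

```bash
python3 - <<'E'
from h import *
s=monitor.read_state(); print(s["t"],np.round(s["tool_pos"],4),s["opening"])
x,y,z=s["tool_pos"]
c=eyes.camera_info("wrist"); W=eyes.read_camera("wrist"); cs=eyes.camera_info("scene"); S=eyes.read_camera("scene")
print("wrist foot pred",proj(c,[x,y,z-.162]),"hole pred",proj(c,[.544,.2825,.14]))
print("scene foot pred",proj(cs,[x,y,z-.162]),"hole pred",proj(cs,[.544,.2825,.14]))
cr=cv2.resize(S[60:260,270:430],None,fx=2.1,fy=2.1,interpolation=2)
cv2.imwrite("pics/c3.png",np.hstack([W[:,100:460],cr])[:,:,::-1])
E
```

```text
7.8 [0.544  0.2804 0.3627] 0.02558653211914421
wrist foot pred [283.95365778 193.25622842] hole pred [285.66308429 180.77772945]
scene foot pred [360.64211787 160.22736193] hole pred [359.02962787 179.26215311]
```

View pics/c3.png

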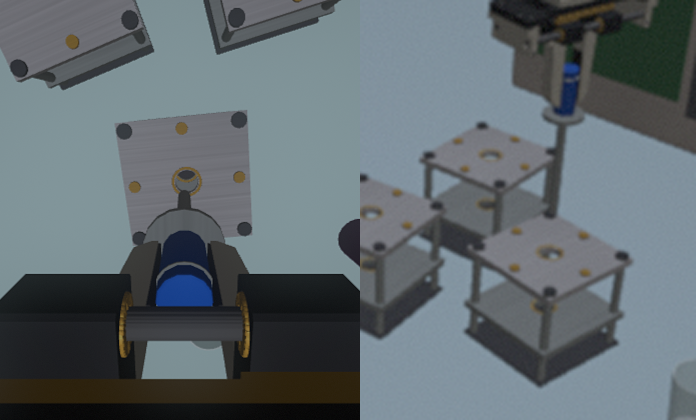

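The wrist view shows the hole at about (286,180) and the foot at about (284,193), both as predicted. I'll shift 2 mm in y and start down.

>>> servo_tool --plan '[[[1,0,2,-6,0,0,0],[1,0,0,-10,0,0,0],[1,0,0,-10,0,0,0],[1,0,0,-10,0,0,0],[1,0,0,-10,0,0,0],[1,0,0,-10,0,0,0],[1,0,0,-10,0,0,0],[1,0,0,-10,0,0,0],[1,0,0,-10,0,0,0],[1,0,0,-4,0,0,0],[1,0,0,0,0,0,0],[1,0,0,0,0,0,0]]]'

```text
t: 9.1
tool_pos: [0.544, 0.2832, 0.273]
orientation: [0.368, 3.12, 0.0]
force: [0.5, 0.3, -2.3]
opening: 0.0255
```

```bash
python3 - <<'E'
from h import *
s=monitor.read_state(); print(s["t"],np.round(s["tool_pos"],4),s["opening"],np.round(s["force"],1),np.round(s["wrist_torque"],2))
W=eyes.read_camera("wrist"); S=eyes.read_camera("scene")
cr=cv2.resize(S[110:260,290:430],None,fx=2.8,fy=2.8,interpolation=2)
cv2.imwrite("pics/c4.png",np.hstack([W[:,100:460],cr])[:,:,::-1])
E
```

```text
9.1 [0.544  0.2832 0.273 ] 0.02545401534806828 [ 0.5  0.3 -2.3] [ 0.03 -0.01  0.02]
```

View pics/c4.png

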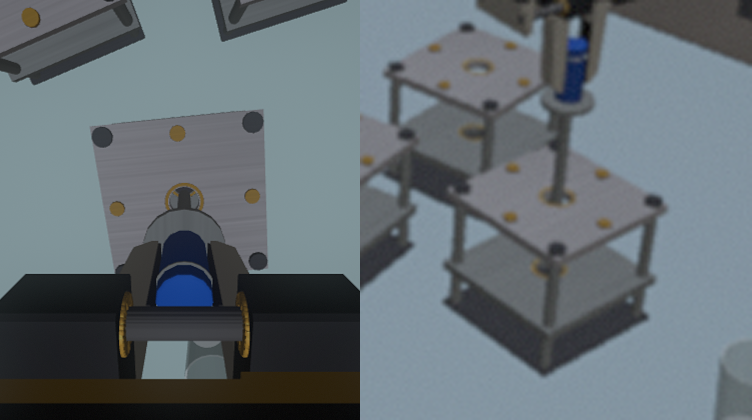

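The foot is through the upper hole and centred (rod at (185,195) in the wrist crop), with no contact force. Continuing slowly through the lower plate.

>>> servo_tool --plan '[[[1,0,0,-6,0,0,0],[1,0,0,-8,0,0,0],[1,0,0,-8,0,0,0],[1,0,0,-8,0,0,0],[1,0,0,-8,0,0,0],[1,0,0,-6,0,0,0],[1,0,0,-5,0,0,0],[1,0,0,-5,0,0,0],[1,0,0,-5,0,0,0],[1,0,0,-5,0,0,0],[1,0,0,-4,0,0,0],[1,0,0,0,0,0,0]]]'

```text
t: 10.4
tool_pos: [0.5435, 0.283, 0.2038]
orientation: [-0.368, -3.119, 0.001]
force: [-0.1, -0.9, -2.1]
opening: 0.0258
```

>>> servo_tool --plan '[[[1,0,0,-5,0,0,0],[1,0,0,-6,0,0,0],[1,0,0,-6,0,0,0],[1,0,0,-5,0,0,0],[1,0,0,-4,0,0,0],[1,0,0,-2,0,0,0],[1,0,0,-1,0,0,0],[1,0,0,-1,0,0,0],[1,0,0,-1,0,0,0],[1,0,0,0,0,0,0],[1,0,0,0,0,0,0]]]'

```text
t: 11.5
tool_pos: [0.5439, 0.2832, 0.1738]
orientation: [0.368, 3.12, 0.0]
force: [0.8, 0.4, -1.9]
opening: 0.0257
```

>>> servo_tool --plan '[[[1,0,0,-1,0,0,0],[1,0,0,-0.5,0,0,0],[1,0,0,-0.5,0,0,0],[1,0,0,-0.5,0,0,0],[1,0,0,-0.5,0,0,0],[1,0,0,0,0,0,0],[1,0,0,0,0,0,0]]]'

```text
t: 12.2
tool_pos: [0.5439, 0.2831, 0.1706]
orientation: [-0.368, -3.12, 0.0]
force: [-0.0, -0.6, -1.1]
opening: 0.0255
```

>>> servo_tool --plan '[[[1,0,0,-0.5,0,0,0],[1,0,0,0,0,0,0],[1,0,0,-0.5,0,0,0],[1,0,0,0,0,0,0],[1,0,0,0,0,0,0]]]'

```text
t: 12.7
tool_pos: [0.544, 0.2832, 0.1706]
orientation: [0.368, 3.119, 0.0]
force: [-2.7, -2.3, 6.0]
opening: 0.0253
```

The force is now +6 N at TCP z 0.1706, the same height as in the rack, so the collar is seated. I'll release and rise.

>>> servo_tool --plan '[[[0.4,0,0,0,0,0,0],[0.2,0,0,0,0,0,0],[0,0,0,0,0,0,0],[-0.5,0,0,0,0,0,0],[-1,0,0,0,0,0,0],[-1,0,0,0,0,0,0],[-1,0,0,0,0,0,0],[-1,0,0,0,0,0,0],[-1,0,0,10,0,0,0],[-1,0,0,20,0,0,0],[-1,0,0,20,0,0,0],[-1,0,0,20,0,0,0]]]'

```text
t: 13.9
tool_pos: [0.5439, 0.2832, 0.2413]
orientation: [0.368, 3.12, 0.0]
force: [-0.3, 0.1, 0.7]
opening: 0.0928
```

>>> servo_tool --plan '[[[-1,0,0,30,0,0,0],[-1,0,0,30,0,0,0],[-1,0,0,30,0,0,0],[-1,-20,0,10,0,0,0],[-1,-30,0,0,0,0,0],[-1,-30,0,0,0,0,0],[-1,-20,0,0,0,0,0],[-1,0,0,0,0,0,0],[-1,0,0,0,0,0,0]]]'

```text
t: 14.8
tool_pos: [0.4441, 0.2833, 0.3407]
orientation: [0.367, 3.118, 0.001]
force: [-0.2, 0.2, -0.3]
opening: 0.0931
```

```bash
python3 - <<'E'
from h import *
s=monitor.read_state(); print(s["t"],np.round(s["tool_pos"],4),s["opening"],np.round(s["force"],1))
S=eyes.read_camera("scene"); cs=eyes.camera_info("scene")
print("grip mid pred",proj(cs,[.544,.2825,.174]),blob(S,(105,120,50),(125,255,255))[:4])
d=cv2.absdiff(S,np.ascontiguousarray(cv2.imread("pics/s2.png")[:,:,::-1])).max(2)
print("probe area diff mean",d[255:320,190:240].mean(), d[340:400,400:500].mean())
cv2.imwrite("pics/s5.png",cv2.resize(S[80:380,140:460],None,fx=2,fy=2,interpolation=2)[:,:,::-1])
E
```

```text
14.8 [0.4441 0.2833 0.3407] 0.09305812484929288 [-0.2  0.2 -0.3]
grip mid pred [360.18712179 168.55976669] [(np.int32(2397), array([128., 403.]), array([ 80, 374,  87,  46], dtype=int32)), (np.int32(1368), array([308.6,  23.7]), array([294,   0,  33,  53], dtype=int32)), (np.int32(94), array([360.9, 172.8]), array([357, 167,   9,  13], dtype=int32)), (np.int32(76), array([549.8,   1.3]), array([533,   0,  27,   5], dtype=int32))]
probe area diff mean 3.684 3.2191666666666667
```

View pics/s5.png

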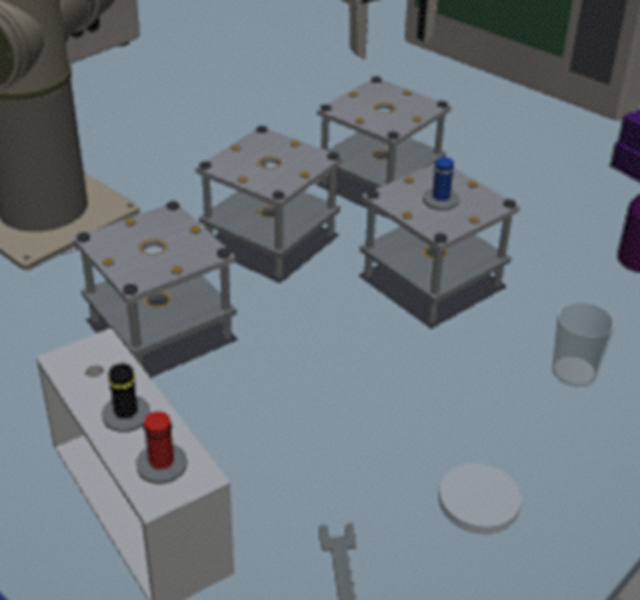

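The shaft stands upright with its collar flat on the upper plate, at (443,180) in the crop. Both probes are still in the rack and the arm is clear, so I'm handing in.

```bash
python3 -c "
from plant import job; print(job.close_job())"
```

```text
the job is handed in; nothing more can be done
None
```

I took the blue-gripped shaft from the rack and lowered it slowly through both plates of the stand farthest from the base, at about (0.544, 0.2825). When the collar touched the upper plate with about 6 N, I let go and moved the arm clear. The job was handed in at about 15 s and reported no verdict.

**Last checks:** The final picture shows the shaft upright with its collar flat on the upper plate. Both probes stand in the rack, and that area shows only image noise compared with the picture taken after the lift. The tool was at the same height at release as when it gripped the shaft in the rack (0.1706 m), which fits a fully seated shaft.

**Disagreements:** My fit of the hole's rim in the scene view failed because other brass parts got mixed in. That view's plugs put the stand about 3–4 mm from the top view's figure. I used the top view, which the wrist camera confirmed, and the holes leave 8 mm of slack.

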